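# Bring up the matching lane of the stock carousel and hold it for loading

## Task

The product standing in the middle slot of the carousel's loading ledge, right in front of the gap in the fence, is the next to be put away. Take the carousel by the wing handle on top, turn it until the lane that already holds the same kind of product points squarely through the gap, and finish with the handle still gripped, holding the carousel still so that I can slide the product in. Keep all products upright and leave those on the ledge where they are.

Things in the scene. Friction and masses are not known exactly. Their poses are not given: they have to be found in the camera images.
- base: fixed round base of the stock carousel, board of 131 mm radius, with a thin fence round it (radius 129 mm, top at z 52 mm) that has a single gap, 58 mm wide. Origin on the table under the turning axis; its -x axis points out through the gap (to the robot, give or take 20 degrees), z up
- gap (a point): point on the floor at the inner side of the gap in the fence, on the base's -x axis, 115 mm from the turning axis, z 28 mm
- ledge_middle (a point): centre of the middle slot's floor on the loading ledge, 160 mm from the turning axis straight out through the gap, z 28 mm. The ledge, 178 mm wide, is fixed to the base in front of the gap, 130 to 190 mm from the axis; thin walls part it into three slots side by side, centred at y = -57, 0 and +57 mm of the base, one product in each
- carousel: the turntable: a disc of 122 mm radius, floor at z 28 mm, with five straight radial lanes, one every 72 degrees, and a post with the handle at its centre. Turns about the upright axis through its origin (on the table, same as the base's origin); its -x axis runs along lane_0. No stops, no spring, turns with slight drag: 0.05 N m of friction and 0.15 N m s/rad of damping
- grip (a point): centre of the black wing handle on top of the post, on the turning axis, z 175 mm; turns with the turntable. The handle is an upright bar 64 mm long (along this point's x), 14 mm thick (its y) and 30 mm tall (z 160 to 190 mm); it stands above all the products, to be pinched across its thickness from straight above
- lane_0 (a point): outer end of lane 0 on the lane's centre line, 115 mm from the turning axis, z 28 mm; turns with the turntable. A lane is 52 mm wide, with walls to z 58 mm, open at the outer end. Four lanes hold one product each, about 60 mm from the axis, one is empty; which holds what differs from time to time
- lane_1 (a point): outer end of lane 1 on the lane's centre line, 115 mm from the turning axis, z 28 mm; turns with the turntable, like lane_0
- lane_2 (a point): outer end of lane 2 on the lane's centre line, 115 mm from the turning axis, z 28 mm; turns with the turntable, like lane_0
- lane_3 (a point): outer end of lane 3 on the lane's centre line, 115 mm from the turning axis, z 28 mm; turns with the turntable, like lane_0
- lane_4 (a point): outer end of lane 4 on the lane's centre line, 115 mm from the turning axis, z 28 mm; turns with the turntable, like lane_0
- dropper_waiting: brown dropper bottle, 33 mm wide and 102 mm tall with a narrow rubber teat on top; stands in one of the three slots of the loading ledge; origin at the centre of its underside
- rollon_waiting: roll-on deodorant, 36 x 42 mm and 106 mm tall, thick cylindrical cap as wide as its body; stands in one of the three slots of the loading ledge; origin at the centre of its underside
- jar_waiting: low jar, 41 mm diameter and 45 mm tall with a wide flat screw lid; stands in one of the three slots of the loading ledge; origin at the centre of its underside
- dropper_stored: brown dropper bottle, 33 mm wide and 102 mm tall with a narrow rubber teat on top; stands in one of the lanes of the turntable; origin at the centre of its underside
- rollon_stored: roll-on deodorant, 36 x 42 mm and 106 mm tall, thick cylindrical cap as wide as its body; stands in one of the lanes of the turntable; origin at the centre of its underside
- jar_stored: low jar, 41 mm diameter and 45 mm tall with a wide flat screw lid; stands in one of the lanes of the turntable; origin at the centre of its underside
- can_stored: slim metal can, 37 mm diameter and 86 mm tall with a small nozzle cap; stands in one of the lanes of the turntable; origin at the centre of its underside
Mind the look-alikes: they are no part of the job. Leave any purple look-alike of the dropper_waiting alone.

How it is judged:
By the outcome, as a careful person would: the job done as asked, in the order asked, and still so for the second after the job is handed in, while the arm keeps its last pose, push and grip.
It also fails if it takes over 53 s, if anything falls off the work surface, if the arm or the gripper's body presses on something with over 40 N, if the wrist force passes 120 N, or if a joint passes its speed limit or range.

## Robot

A 7-joint arm with a two-finger parallel gripper is mounted at the origin on a cart in front of the work surface, level with it; the furniture and walls round the work are solid. World frame = base frame: x ahead of the robot, y to its left, z up, the work surface at z = 0. Lengths are in m, angles in rad, forces in N, time in s.
With the tool pointing down it reaches from about 0.4 to 0.85 m from the base axis. Payload 4.4 kg.
Tool frame: the origin (TCP) lies on the centre line of the jaws, within the pads' length; the fingertips stand manip.tip_reach ahead of it and the grasp point (between the pads) lies 6 mm ahead of it (manip.tip_reach is the distance from the TCP to the fingertips, in m); z points along the fingers, y is the line along which they close (so a half turn about z gives the same grasp; the last joint's range is limited). The gripper opens to 94 mm and grips with 3 to 60 N. Pads are 16 mm wide; open, the fingers measure 119 mm over their backs; the gripper's body (75 mm by 177 mm) begins 78 mm behind the grasp point.
Start: joints at [1.153, 0.628, 0.038, 1.517, -0.027, 0.996, -0.02], TCP at [0.224, -0.61, 0.23] pointing down, gripper open.
Joint ranges: [-3.06, 3.06], [-0.37, 2.12], [-1.25, 1.32], [0.18, 2.47], [-1.1, 4.24], [0.23, 1.98], [-2.94, 2.94]. Speed limits (rad/s): [2.57, 2.57, 3.14, 3.14, 3.14, 3.14, 3.14].

## Interface

Orientations are given as a unit quaternion [w, x, y, z].
In Python, from bench import manip, hand, readout, cams, order gives the robot as it stands. Calls block until the motion is done:
- manip.goto(position, orientation): joint-space move of the TCP to a pose.
- manip.move_linear(position, rotation=None, max_speed=0.15): straight line of the TCP; rotation=None keeps the orientation; max_speed is the mean speed in m/s.
- manip.movej(angles): joint-space move.
- hand.gripper_open() and hand.gripper_close(grasp_force=None): open the fingers fully, or close them until they stop; grasp_force is the grip in N (None keeps the last).
- manip.hold(seconds).
- manip.solve_ik(position, orientation): joint angles nearest the present ones, or None.
- readout.read_state(): the state.
- cams.get_image(name): name is "scene" or "top"; returns a dict with "color" (420x560x3 uint8, red, green, blue), "fx", "fy", "cx", "cy" (pixels), "view" (4x4, takes a point from world to camera coordinates). Camera axes: x right, y down, z forward; pixel columns grow to the right and rows downward; lengths in m; the calibration is good to about 2 mm. A picture is of the moment at which its call begins. There is no depth.
A pose or a line that the arm cannot do raises manip.MotionError and nothing moves.
- order.hand_in(): hands the job in; it is judged then, once.
The state is a dict: "t": time; "joint_pos": joint angles; "qd": joint speeds; "effort": joint torques, N m; "position": TCP position; "ee_rot": TCP orientation; "ft_force": force on the tool from outside, world axes, zero at the start; "wrist_torque": the same for the moment, N m; "grip_width": opening from 0.0 (shut) to 1.0 (fully open); "grasp_force": force on a finger pad.
Only numpy, scipy, OpenCV 4.12 (cv2) and the standard library are available. Lean on these libraries where they do the work, as an engineer would, in place of code of your own. Each camera call takes 0.05 s, during which the arm holds its last target. There are 200 camera calls.

## Working session

There is one attempt and no reset: what is moved stays moved. The work goes in short steps, each a Python script; the robot and the scene stay as the last script left them, time stands still between calls to the robot, and variables do not carry over. Pictures are saved under pics/ and viewed, at most 10 in all, crops included, and the job is handed in when it is done.

```bash
mkdir -p pics
python3 - <<'E'
from bench import manip,readout,cams
import cv2,numpy as np
for n in("scene","top"):
    i=cams.get_image(n);cv2.imwrite(f"pics/{n}0.png",i["color"][:,:,::-1]);np.savez(f"{n}0.npz",**i)
    print(n,i["fx"],i["fy"],i["cx"],i["cy"],np.round(i["view"],4).tolist())
print(manip.tip_reach,readout.read_state())
E
```

```text
scene 535.8082031273191 535.8082031273191 279.2985685047594 207.77593579633094 [[-0.6742, -0.7383, 0.0165, 0.4775], [-0.5698, 0.5058, -0.6477, 0.3386], [0.4699, -0.4461, -0.7617, 0.84], [0.0, 0.0, 0.0, 1.0]]
top 452.3942848243772 452.3942848243772 277.13748896528307 201.69880386066004 [[0.0235, -0.9997, -0.0028, 0.1148], [-0.9872, -0.0227, -0.1579, 0.5857], [0.1578, 0.0065, -0.9874, 0.963], [0.0, 0.0, 0.0, 1.0]]
0.025 {'t': 0.1, 'joint_pos': array([ 1.15320416,  0.62920836,  0.03845747,  1.51823308, -0.02699243,
        0.99632214, -0.02001181]), 'qd': array([-1.55110496e-03, -2.59316606e-03,  1.59169591e-03, -2.50331274e-03,
       -1.70926596e-03,  2.93749236e-05, -3.41565762e-04]), 'effort': array([ 2.80044536e-03, -5.50792873e+01,  1.14765812e+00, -1.87115479e+01,
       -5.21027483e-02,  1.92092056e-02,  4.42758176e-05]), 'position': array([ 0.22381028, -0.60967258,  0.2296868 ]), 'ee_rot': array([-8.11076751e-04,  9.84571295e-01,  1.74981948e-01, -1.58043218e-04]), 'ft_force': array([0.25236715, 0.55667773, 0.02555541]), 'wrist_torque': array([0.04306166, 0.02163895, 0.02164774]), 'grasp_force': 0.0, 'grip_width': 1.002733742392343}
```

View pics/scene0.png

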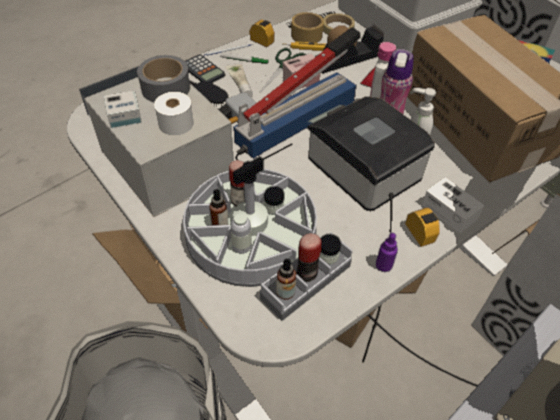

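View pics/top0.png

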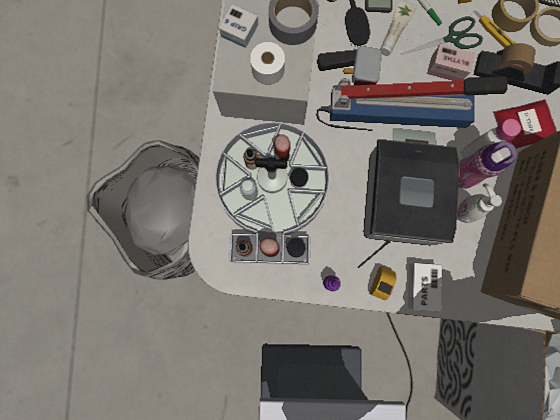

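The top picture shows the roll-on (pinkish-red cap) in the middle ledge slot at about (269,246). The stored roll-on is at about (282,145), and the handle is at (271,163). I'll zoom in to measure.

```bash
cat > h.py <<'E'
import numpy as np,cv2
def load(n): return dict(np.load(n))
def back(i,u,v,z):
    R=i["view"][:3,:3];t=i["view"][:3,3];c=-R.T@t
    d=R.T@np.array([(u-i["cx"])/i["fx"],(v-i["cy"])/i["fy"],1]);return c+d*(z-c[2])/d[2]
def proj(i,P):
    p=np.atleast_2d(P)@i["view"][:3,:3].T+i["view"][:3,3]
    return np.c_[i["fx"]*p[:,0]/p[:,2]+i["cx"],i["fy"]*p[:,1]/p[:,2]+i["cy"]]
E
python3 - <<'E'
from h import *
i=load("top0.npz");c=i["color"][115:270,205:340,::-1]
cv2.imwrite("pics/crop1.png",cv2.resize(c,None,fx=3.8,fy=3.8,interpolation=cv2.INTER_CUBIC))
print(back(i,272,178,.052),back(i,269,247,.028),back(i,271,163,.19))
E
```

```text
[0.63549407 0.14114018 0.052     ] [0.48280516 0.14433236 0.028     ] [0.63562842 0.14114528 0.19      ]
```

View pics/crop1.png

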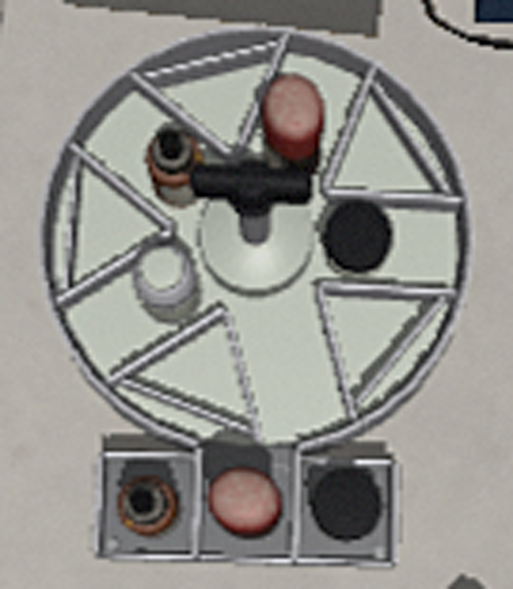

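The crop shows the five lanes with their walls. The roll-on's lane is at upper right, between the walls (240,150)-(288,38) and (325,190)-(373,70). The handle's top spans (193,182)-(310,182). I'll fit the model to the wall lines and the ledge.

```bash
cat > fit.py <<'E'
from h import *
from scipy.optimize import least_squares
i=load("top0.npz")
px=lambda x,y:((x+.5)/3.8-.5+205,(y+.5)/3.8-.5+115)
B=lambda p,z:back(i,*px(*p),z)[:2]
# (lane index from empty lane ccw in world, side, p1,p2)
L=[((225,310),(255,432)),((320,285),(350,410)),((325,190),(462,202)),((320,288),(450,292)),((240,150),(288,38)),((325,190),(373,70)),
((232,152),(135,75)),((175,232),(75,148)),((170,235),(60,302)),((228,310),(112,378))]
k=[0,0,1,1,2,2,3,3,4,4]
corn=[((97,557),(-190,89)),((393,562),(-190,-89)),((103,453),(-130,89)),((392,458),(-130,-89))]
circ=[(44,235),(470,235),(255,30),(100,95),(420,95)]
def res(q):
    x,y,pb,pc,w,zl=q;c=np.array([x,y]);r=[]
    for (a,b),j in zip(L,k):
        t=pc+j*2*np.pi/5;n=np.array([-np.sin(t),np.cos(t)])
        d=[(B(p,.058)-c)@n for p in(a,b)];s=np.sign(sum(d));r+=[v-s*w for v in d]
    R=np.array([[np.cos(pb),-np.sin(pb)],[np.sin(pb),np.cos(pb)]])
    for p,m in corn:r+=list(B(p,zl)-(c+R@np.array(m)/1000))
    for p in circ:r.append(np.linalg.norm(B(p,.052)-c)-.1295)
    return np.array(r)
f=least_squares(res,[.635,.141,0,np.pi,.027,.04],loss="soft_l1",f_scale=.002)
x,y,pb,pc,w,zl=f.x
print(f.x,np.degrees([pb,pc]));print(np.round(res(f.x)*1000,1))
print("lane2 world angle",np.degrees(pc)+144,"gap",np.degrees(pb)+180)
g=i["color"].copy()
h1,h2=B((193,182),.19),B((310,182),.19);d=h2-h1;print("handle",h1,h2,np.linalg.norm(d),np.degrees(np.arctan2(d[1],d[0])))
E
python3 fit.py
python3 - <<'E'
from h import *
i=load("top0.npz");c=i["color"][145:175,245:300,::-1]
cv2.imwrite("pics/crop2.png",cv2.resize(c,None,fx=12,fy=12,interpolation=cv2.INTER_CUBIC))
j=load("scene0.npz");c=j["color"][145:200,220:300,::-1]
cv2.imwrite("pics/crop3.png",cv2.resize(c,None,fx=8,fy=8,interpolation=cv2.INTER_CUBIC))
E
```

```text
[ 0.63814807  0.14095924 -0.01293166  3.41317372  0.02806627  0.0125734 ] [ -0.7409295  195.56044907]
[-0.6 -1.   0.6 -1.   1.1 -0.9 -1.5  1.1 -0.2 -1.   0.4  0.8 -0.8 -0.1
  1.4  0.5  1.5  1.2  1.3 -0.6  0.3 -0.8  3.8  1.1  2.3 -1.1  5.7  3.3
 -4.2 -3.6 -2.7 -2.1  0.7]
lane2 world angle 339.56044906795114 gap 179.25907049685478
handle [0.6358827  0.17135991] [0.63724238 0.11169874] 0.05967665896512508 -88.69445325080984
```

View pics/crop2.png

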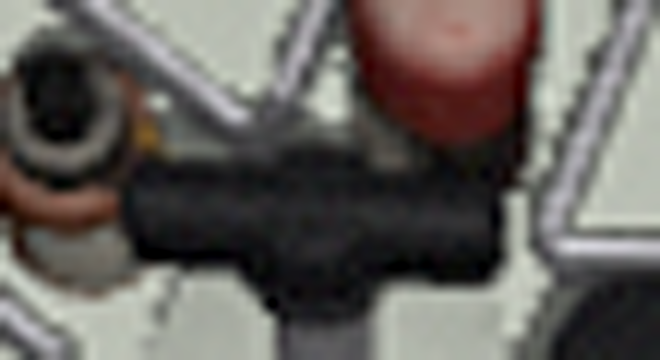

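View pics/crop3.png

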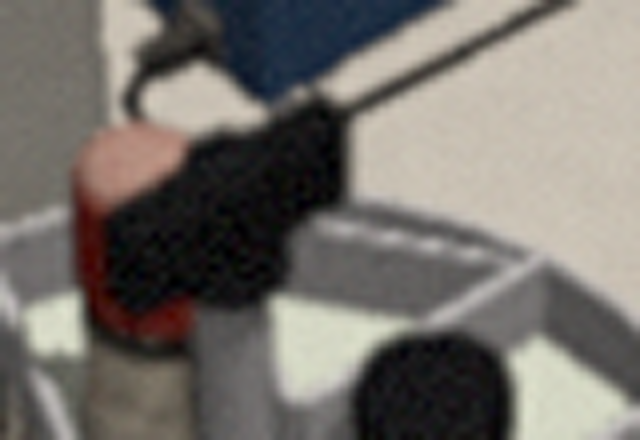

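The handle is a bar lying roughly along world y at 190 mm height, centred near (0.636, 0.141). The stored roll-on stands clear below it. Next I'll refine the ledge heading with a closer crop.

Run:
```python
from h import *
i=load("top0.npz");c=i["color"][226:268,226:314,::-1]
cv2.imwrite("pics/crop4.png",cv2.resize(c,None,fx=9,fy=9,interpolation=cv2.INTER_CUBIC))
```

```text
(no output)
```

View pics/crop4.png

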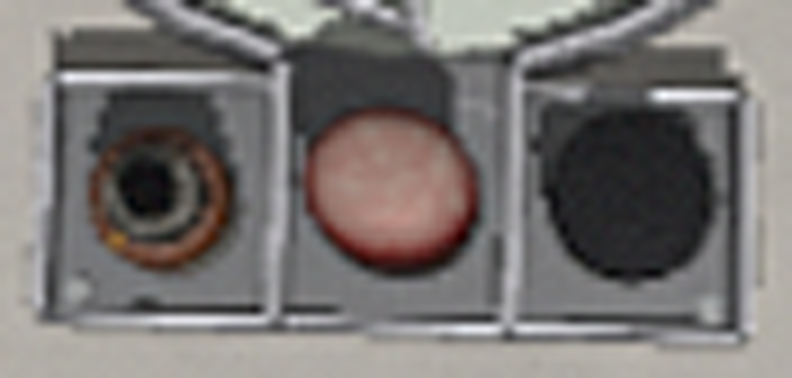

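The ledge walls are clear in this crop. Outer wall top runs (45,320)-(745,338), inner wall (55,78)-(745,95), and the dividers (283,60)-(272,322) and (517,62)-(508,330).

```bash
cat > fit2.py <<'E'
exec(open("fit.py").read().split("f=least")[0])
q=lambda x,y,z:back(i,(x+.5)/9-.5+226,(y+.5)/9-.5+226,z)[:2]
# points with constraint on base coords: (axis 0=x,1=y, value mm)
W=[((45,320),0,-189),((275,325),0,-189),((508,332),0,-189),((745,338),0,-189),((55,78),0,-131),((745,95),0,-131),
((283,60),1,28.5),((272,322),1,28.5),((517,62),1,-28.5),((508,330),1,-28.5),((52,75),1,88),((43,318),1,88),((743,95),1,-88),((742,338),1,-88)]
def res2(s):
    x,y,pb,pc,w,zl=s;R=np.array([[np.cos(pb),-np.sin(pb)],[np.sin(pb),np.cos(pb)]])
    r=list(res(s)[:20])
    for p,a,v in W:r.append((R.T@(q(*p,zl)-[x,y]))[a]-v/1000)
    return np.array(r)
f=least_squares(res2,[.638,.141,0,3.41,.027,.04])
print(f.x,np.degrees(f.x[2:4]));print(np.round(res2(f.x)*1000,1))
E
python3 fit2.py
```

```text
[ 0.63822477  0.14124193 -0.01149276  3.41327297  0.02807272  0.02736881] [ -0.6584867  195.56613536]
[-0.3 -0.8  0.8 -0.7  1.  -0.9 -1.5  1.1 -0.5 -1.3  0.1  0.5 -1.  -0.2
  1.3  0.3  1.7  1.4  1.5 -0.4 -0.7  0.   0.3  0.9  1.3  3.   1.1  1.1
 -0.4 -0.4 -0.9 -1.7  2.4  1.2]
```

```bash
cat >> h.py <<'E'
from scipy.spatial.transform import Rotation as Ro
def quat(a):  # tool down, y axis at world angle a (deg)
    a=np.radians(a);y=np.array([np.cos(a),np.sin(a),0]);z=np.array([0,0,-1.]);x=np.cross(y,z)
    q=Ro.from_matrix(np.c_[x,y,z]).as_quat();return np.r_[q[3],q[:3]]
C=np.array([.6378,.1413])
E
python3 - <<'E'
from h import *
from bench import manip,readout
for z in(.40,.32,.181):
  for a in(-2.43,177.57,-40,-80,-120,-162.6,17.4):
    s=manip.solve_ik([*C,z],quat(a));print(z,a,None if s is None else np.round(s,2))
print(manip.solve_ik([.224,-.61,.40],readout.read_state()["ee_rot"]))
E
```

```text
0.4 -2.43 [ 0.02  0.56 -0.52  1.23  0.27  1.42 -0.52]
0.4 177.57 [ 0.25  0.68 -1.06  1.22  0.58  1.55  2.39]
0.4 -40 [-0.02  0.55 -0.45  1.23  0.23  1.42 -1.15]
0.4 -80 [-0.06  0.54 -0.36  1.23  0.19  1.41 -1.81]
0.4 -120 [-0.19  0.52 -0.13  1.24  0.07  1.39 -2.41]
0.4 -162.6 [-0.78  0.73  1.15  1.26 -0.65  1.54 -2.57]
0.4 17.4 [ 0.03  0.56 -0.55  1.23  0.28  1.43 -0.18]
0.32 -2.43 [-0.01  0.59 -0.45  1.38  0.26  1.23 -0.52]
0.32 177.57 [ 0.27  0.74 -1.06  1.37  0.64  1.39  2.32]
0.32 -40 [-0.06  0.58 -0.35  1.38  0.2   1.22 -1.13]
0.32 -80 [-0.12  0.57 -0.24  1.38  0.14  1.21 -1.77]
0.32 -120 [-0.25  0.56 -0.03  1.38  0.01  1.2  -2.37]
0.32 -162.6 [-0.8   0.8   1.14  1.4  -0.72  1.4  -2.49]
0.32 17.4 [ 0.03  0.6  -0.52  1.37  0.3   1.25 -0.21]
0.181 -2.43 [-0.06  0.7  -0.34  1.55  0.27  0.93 -0.53]
0.181 177.57 [ 0.28  0.9  -1.06  1.54  0.83  1.2   2.17]
0.181 -40 [-0.15  0.69 -0.18  1.55  0.15  0.91 -1.08]
0.181 -80 [-0.25  0.68 -0.02  1.56  0.01  0.9  -1.67]
0.181 -120 [-0.36  0.69  0.16  1.56 -0.13  0.9  -2.24]
0.181 -162.6 [-0.5   0.72  0.42  1.57 -0.34  0.93 -2.81]
0.181 17.4 [-0.02  0.72 -0.42  1.55  0.34  0.95 -0.24]
[ 1.1474865   0.51379571  0.05063606  1.24925561 -0.02535311  1.38080282
 -0.02259742]
```

Run:
```python
from h import *
from bench import manip,readout,hand,cams
a=-2.43
s=readout.read_state()
manip.move_linear([.224,-.61,.40],max_speed=.2)
manip.goto([*C,.40],quat(a))
manip.move_linear([*C,.26],max_speed=.15)
s=readout.read_state();print(s["t"],s["joint_pos"].round(2),s["position"],s["ft_force"])
i=cams.get_image("scene");np.savez("scene1.npz",**i)
t=cams.get_image("top");np.savez("top1.npz",**t)
A=cv2.resize(i["color"][110:290,170:370,::-1],None,fx=2,fy=2,interpolation=cv2.INTER_CUBIC)
B=cv2.resize(t["color"][100:280,190:390,::-1],None,fx=2,fy=2,interpolation=cv2.INTER_CUBIC)
cv2.imwrite("pics/over.png",np.hstack([A,B]))
```

```text
5.1917 [ 0.08  0.66 -0.6   1.46  0.39  1.14 -0.63] [0.63841383 0.14165189 0.26105596] [-0.39552449 -0.15480706  0.4101767 ]
```

View pics/over.png

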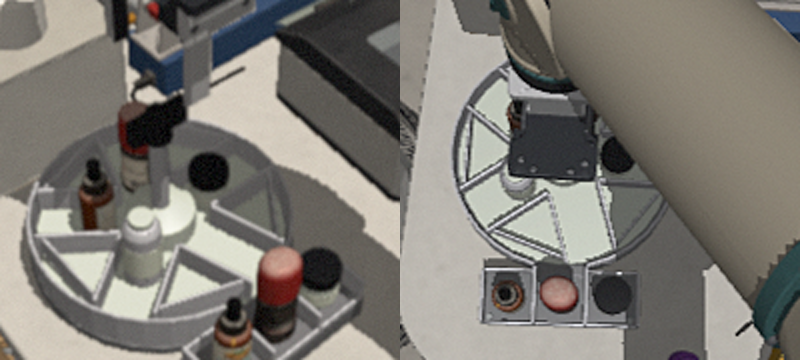

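The gripper is over the handle with its fingers straddling the bar, one each side in x. Next I descend, grip, and make a first small turn.

Run:
```python
from h import *
from bench import manip,readout,hand
a=-2.43
def P(l):
    s=readout.read_state();print(l,round(s["t"],2),s["position"].round(4),s["ft_force"].round(1),s["wrist_torque"].round(2),round(s["grip_width"],3),round(s["grasp_force"],1),s["joint_pos"].round(2))
manip.move_linear([*C,.181],max_speed=.1);P("down")
hand.gripper_close(15);P("closed")
hand.gripper_close(40);P("closed40")
for d in(-10,-25):
    manip.move_linear([*C,.181],rotation=quat(a+d));P(d)
```

```text
down 6.23 [0.6383 0.1416 0.1817] [0.5 0.1 0.2] [-0.   -0.1  -0.03] 1.002 0.0 [ 0.06  0.74 -0.57  1.55  0.45  0.99 -0.68]
closed 7.28 [0.6386 0.1412 0.181 ] [ 3.1  0.1 -2.2] [ 0.04 -0.74  0.02] 0.285 15.0 [ 0.06  0.74 -0.57  1.55  0.45  0.99 -0.68]
closed40 7.5 [0.6386 0.1413 0.181 ] [ 5.1  1.3 -2.7] [-0.02 -1.09  0.  ] 0.276 40.0 [ 0.06  0.74 -0.57  1.55  0.45  0.98 -0.68]
-10 7.83 [0.6383 0.1413 0.181 ] [ 4.6  0.1 -3.6] [-0.01 -1.23 -0.11] 0.28 40.0 [ 0.04  0.73 -0.52  1.55  0.41  0.97 -0.82]
-25 8.23 [0.6379 0.1414 0.181 ] [ 4.7  0.6 -3.3] [ 0.04 -1.08 -0.03] 0.276 40.0 [-0.    0.72 -0.45  1.55  0.36  0.96 -1.04]
```

Run:
```python
from h import *
from bench import cams
i=cams.get_image("scene");np.savez("scene2.npz",**i)
t=cams.get_image("top");np.savez("top2.npz",**t)
A=cv2.resize(i["color"][120:290,170:345,::-1],None,fx=2.25,fy=2.25,interpolation=cv2.INTER_CUBIC)
B=cv2.resize(t["color"][110:280,200:375,::-1],None,fx=2.25,fy=2.25,interpolation=cv2.INTER_CUBIC)
cv2.imwrite("pics/grip.png",np.hstack([A,B]))
```

```text
(no output)
```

View pics/grip.png

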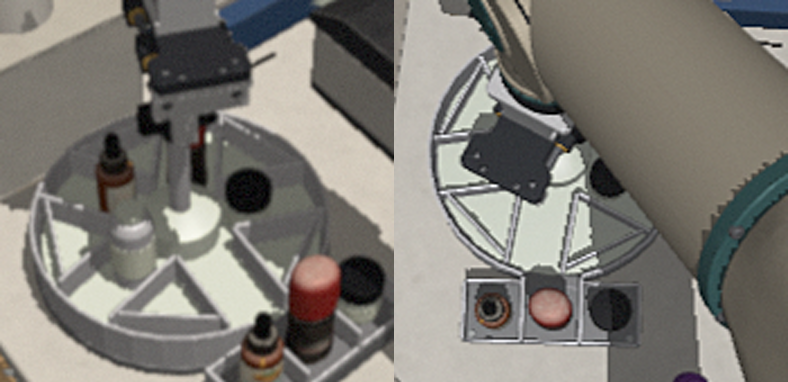

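The carousel is turning with the gripper: the jar has moved towards the gap, and the empty lane now points just left of straight out. I'll continue to the target and overlay the predicted walls to check.

```bash
cat > go.py <<'E'
from h import *
from bench import manip,readout,hand,cams
def P(l):
    s=readout.read_state();R=Ro.from_quat(np.r_[s["ee_rot"][1:],s["ee_rot"][0]]).as_matrix()
    print(l,round(s["t"],2),"yaw",np.degrees(np.arctan2(R[1,1],R[0,1])).round(2),s["position"].round(4),s["ft_force"].round(1),s["wrist_torque"].round(2),round(s["grip_width"],3),s["joint_pos"].round(2))
def walls(i,ang,w=.0281,c=(.6382,.1412),z=.058):
    out=[]
    for k in range(5):
        t=np.radians(ang+72*k);u=np.array([np.cos(t),np.sin(t)]);n=np.array([-u[1],u[0]])
        for s in(-1,1): out.append([[*(np.array(c)+u*r+n*s*w),z] for r in(.048,.115)])
    return out
def snap(tag,ang):
    pan=[]
    for n,(r,cc) in dict(scene=(120,170),top=(110,200)).items():
        i=cams.get_image(n);np.savez(f"{n}_{tag}.npz",**i)
        m=cv2.resize(i["color"][r:r+170,cc:cc+175,::-1],None,fx=2.25,fy=2.25,interpolation=cv2.INTER_CUBIC)
        for L in walls(i,ang):
            p=((proj(i,L)-[cc,r]+.5)*2.25-.5).round().astype(int);cv2.line(m,p[0].tolist(),p[1].tolist(),(0,255,0),1)
        pan.append(m)
    cv2.imwrite(f"pics/{tag}.png",np.hstack(pan))
E
python3 - <<'E'
from go import *
a=-2.43
for d in(-45,-70,-95,-120,-142,-160.2):
    manip.move_linear([*C,.181],rotation=quat(a+d))
    P(d)
    manip.hold(.2)
P("end");snap("turned",195.57-160.23)
E
```

```text
-45 8.83 yaw -47.24 [0.6376 0.1417 0.181 ] [ 3.1  1.3 -2.5] [ 0.24 -0.84 -0.03] 0.276 [-0.05  0.71 -0.36  1.55  0.29  0.94 -1.33]
-70 9.62 yaw -72.26 [0.6372 0.1423 0.181 ] [ 1.6  2.5 -0.9] [ 0.74 -0.4  -0.02] 0.276 [-0.12  0.69 -0.24  1.55  0.19  0.92 -1.69]
-95 10.4 yaw -97.27 [0.6372 0.1428 0.181 ] [0.  5.4 0.3] [ 1.43 -0.1  -0.04] 0.277 [-0.19  0.69 -0.12  1.56  0.09  0.91 -2.04]
-120 11.18 yaw -122.25 [0.6374 0.1434 0.181 ] [ 0.7  5.4 -1.2] [ 1.59 -0.25 -0.04] 0.276 [-0.26  0.68  0.    1.56 -0.01  0.9  -2.39]
-142 11.92 yaw -144.25 [0.6378 0.1437 0.181 ] [ 1.9  7.  -2.2] [ 1.72 -0.53 -0.08] 0.279 [-0.33  0.69  0.11  1.56 -0.09  0.9  -2.7 ]
-160.2 12.58 yaw -162.44 [0.6382 0.144  0.181 ] [ 2.6  7.2 -2. ] [ 1.72 -0.75 -0.06] 0.274 [-0.42  0.7   0.27  1.56 -0.22  0.91 -2.91]
end 12.78 yaw -162.44 [0.6382 0.144  0.181 ] [ 2.9  7.1 -1.9] [ 1.78 -0.75 -0.06] 0.276 [-0.42  0.7   0.27  1.56 -0.22  0.91 -2.91]
```

View pics/turned.png

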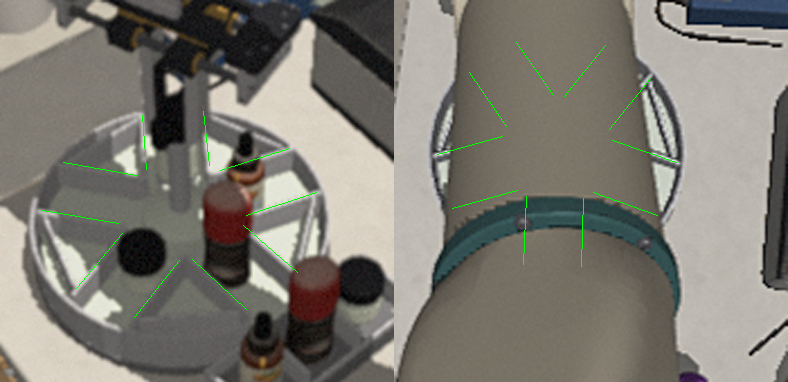

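The overlay shows the stored roll-on facing the gap, right behind the waiting one. The wall stubs visible beside the arm in the top view, at about (445,153) and (665,156), lie on the predicted lines. I'll refine the angle numerically, checking the method on the first picture.

```bash
cat > ang.py <<'E'
from go import walls,proj,np,cv2
from scipy.ndimage import map_coordinates
def angle(fn,lo,hi,off=None,w=.0281):
    i=dict(np.load(fn));g=cv2.GaussianBlur(cv2.cvtColor(i["color"],cv2.COLOR_RGB2GRAY).astype(np.float32),(0,0),.6)
    H=[[cv2.Sobel(g,cv2.CV_32F,*d,ksize=3) for d in((2,0),(1,1),(0,2))]][0]
    best=[]
    offs=[off] if off is not None else [(a,b) for a in np.arange(-3,3.1,.5) for b in np.arange(-3,3.1,.5)]
    for th in np.arange(lo,hi,.25):
        for o in offs:
            s=[]
            for L in walls(i,th,w):
                p=proj(i,L);d=p[1]-p[0];n=np.array([-d[1],d[0]])/np.linalg.norm(d)
                q=p[0]+np.linspace(0,1,40)[:,None]*d+o
                r=[map_coordinates(h,[q[:,1],q[:,0]],order=1) for h in H]
                v=-(n[0]**2*r[0]+2*n[0]*n[1]*r[1]+n[1]**2*r[2])
                s.append(np.clip(v,-60,60).mean())
            best.append((np.mean(s),th,*o))
    best.sort(reverse=True);return best[0]
E
python3 - <<'E'
from ang import angle
print("top0",angle("top0.npz",190,201))
s=angle("scene0.npz",190,201);print("scene0",s)
o=s[2:]
print("top2",angle("top2.npz",163,178,angle("top0.npz",194,197)[2:]))
print("scene2",angle("scene2.npz",163,178,o))
for f in("scene","top"):print(f,angle(f+"_turned.npz",28,43),angle(f+"_turned.npz",28,43,angle(f+"0.npz",193,198)[2:]))
E
```

```text
top0 (np.float64(45.14021352295531), np.float64(196.0), np.float64(0.0), np.float64(0.0))
scene0 (np.float64(41.16811017390701), np.float64(196.0), np.float64(-0.5), np.float64(0.5))
top2 (np.float64(22.287880124948725), np.float64(170.75), np.float64(0.0), np.float64(0.0))
scene2 (np.float64(27.277365477963638), np.float64(171.25), np.float64(-0.5), np.float64(0.5))
scene (np.float64(30.650328264637995), np.float64(35.75), np.float64(-0.5), np.float64(0.5)) (np.float64(30.650328264637995), np.float64(35.75), np.float64(-0.5), np.float64(0.5))
top (np.float64(10.089841592143692), np.float64(38.25), np.float64(-0.5), np.float64(2.5)) (np.float64(5.824041256007606), np.float64(36.0), np.float64(0.0), np.float64(0.0))
```

The two cameras put the lane at 179.75–180.0°, and the gap is at about 179.3–179.9°, so the lane is square to within about 0.5°. The grip is firm and still.

Run:
```python
from go import *
from bench import order
manip.hold(.5);P("hold");print(order.hand_in())
```

```text
hold 13.38 yaw -162.44 [0.6382 0.144  0.181 ] [ 3.9  6.7 -2.5] [ 1.79 -0.7   0.01] 0.279 [-0.42  0.7   0.27  1.56 -0.22  0.91 -2.91]
the job is handed in; nothing more can be done
None
```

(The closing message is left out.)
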